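Press the last lid home on the lid press

TASK

The finished tin in the lid press is in the way: stand it in the empty place of the wooden tray. Then take the tray's tin whose lid still sticks up, set it in the press's ring, push the lever all the way down until the lid is fully home, let the lever come back up, and return the tin to the tray. In the end all three closed tins stand upright in the tray, with nothing tipped over and the other things on the counter not shifted.

Things in the scene. Friction and masses are not known exactly. Their poses are not given: they have to be found in the camera images.
- tin_1: the tin to be closed: round metal tin with a plain brown paper band, body 52 mm across and 72 mm high, with a steel press-on lid whose 5 mm thick, 53 mm wide rim overlies the body. Its lid stands 7 to 10 mm proud, with a narrower 47 mm neck showing below the rim, so it is 84 to 87 mm tall; 77 mm tall once closed. It starts in one of two neighbouring pockets of the tray (either one). Weighs about 0.18 kg. Origin at the centre of its underside, z up along the tin's axis
- tin_1_lid (a joint): how far the lid of tin_1 stands proud (m): 0 is fully home, 0.010 is the highest. It stays where it is pushed; tight fit, about 22 N to push it down
- tin_2: a closed tin of the same kind, 52 mm across, 77 mm tall, in the other one of those two tray pockets; it stays there. Origin at the centre of its underside, z up
- tin_3: a closed tin of the same kind, 52 mm across, 77 mm tall, about 0.18 kg; it starts in the ring of the lid press. Origin at the centre of its underside, z up
- tray: low wooden tray, fixed to the counter, 70 mm (its x) by 196 mm (its y) outside, walls 22 mm high and 4 mm thick, floor 4 mm thick, parted by two walls across into three pockets in a row along its y. Origin at the centre of its underside; its x axis lies across the row, so tins are best gripped across x (neighbouring tins stand 12 mm apart)
- pocket_1 (a point): floor centre of the tray pocket at the tray's -y end (the right-hand end seen from the robot), about 60 mm square; holds tin_1 or tin_2 at the start
- pocket_2 (a point): floor centre of the middle pocket; holds tin_1 or tin_2 at the start
- pocket_3 (a point): floor centre of the pocket at the tray's +y end (left-hand end); empty at the start
- lid_press: grey bench press, fixed to the counter; base plate 188 x 92 mm, 14 mm high. Origin at counter level below the centre of the tin's ring; its -x axis is its front, toward which the lever comes down; the yoke that carries the lever stands 80 mm behind the ring (at +x), with a stop post behind it up to 132 mm behind the ring
- press_nest (a point): centre of the locating ring on the base plate, at the height of the plate's top (14 mm above the counter), on which the tin stands; the ring is 61 mm wide inside, 70 mm outside, 6 mm high
- lever (a joint): angle of the press lever (rad): 0 is raised (upright, held there by a spring), grows as it is pushed forward and down, stop at 1.635. A closed tin's lid is met at about 1.61; the full stroke on a tin is over 1.58, with the lid home. Released, it springs back up to 0 by itself. Needs about 3 N at the handle to move it, about 14 N while the lid goes in
- lever_pivot (a point): centre of the lever's hinge, 91 mm above the counter, 80 mm behind the ring's centre; the hinge axis is the press's y axis
- grip_left (a point): middle of the left half of the lever's cross handle, a round bar 20 mm thick, 136 mm long, parallel to the hinge axis and 182 mm from it; 40 mm to the press's +y side of the 16 to 26 mm wide shaft. Raised: 270 mm above the counter, 115 mm behind the ring's centre; down: 120 mm above the counter, 100 mm in front of it. Can be gripped from above, fingers closing along the press's x
- grip_right (a point): the same point of the handle's right half, 40 mm to the press's -y side of the shaft. The bar turns between the fingers as it is carried round the hinge
- drink_dispenser: obstacle, fixed: tall glass drink dispenser on a wire stand, about 220 mm across and 430 mm tall, left of and behind the tray, with a tap and tap lever on its robot side (up to 120 mm in front of its origin, 170 to 235 mm above the counter); it stands in a teak serving tray 230 mm deep and 385 mm wide with a 50 mm rim. Origin under the middle of its stand. Swing the arm round it, not over it
- counter_sign: obstacle, fixed: upright table sign behind the tray, 185 mm wide, 230 mm tall, leaning back a little. Origin under its centre
- service_bell: a domed desk bell, 84 mm wide, 58 mm tall, left of the tray; origin under its centre; a bystander
- matchbox: a matchbox, 37 x 56 x 16 mm, near the front edge of the counter, in front of the press or the tray's right end; origin under its centre; a bystander
- tape_roll: a roll of tape lying flat, 96 mm wide, 25 mm high, right of the press; origin under its centre; a bystander
- rubber_stamp: a wooden hand stamp with a turned handle, 26 x 38 mm, 70 mm tall, behind the press; origin under its centre; a bystander
- stapler: a desk stapler, 36 x 135 x 42 mm, left of the bell; origin under its centre; a bystander
- card_pack: a banded pack of cards, 84 x 54 x 18 mm, behind the gap between tray and press; origin under its centre; a bystander

How it is judged:
By the outcome, as a careful person would: the job done as asked, in the order asked, and still so for the second after the job is handed in, with the robot touching nothing.
It also fails if it takes over 72 s, if anything falls off the work surface, if the arm or the gripper's body presses on something with over 40 N, if the wrist force passes 120 N, or if a joint passes its speed limit or range.

ROBOT

A 6-joint arm with a two-finger parallel gripper is mounted at the origin on a cart in front of the work surface, level with it; the furniture and walls round the work are solid. World frame = base frame: x ahead of the robot, y to its left, z up, the work surface at z = 0. Lengths are in m, angles in rad, forces in N, time in s.
With the tool pointing down it reaches from about 0.375 to 0.9 m from the base axis. Payload 3.1 kg.
Tool frame: the origin (TCP) lies at the very end of the fingers, on their centre line; the grasp point (between the pads) lies 19 mm behind it (robot.grip_depth is the distance from the TCP to the grasp point, in m); z points along the fingers, y is the direction in which the jaws open and shut (so a half turn about z gives the same grasp; the last joint's range is limited). The gripper opens to 87 mm and grips with 3 to 60 N. Pads are 19 mm wide; open, the fingers measure 117 mm over their backs; the gripper's body (75 mm by 190 mm) begins 51 mm behind the grasp point.
Start: joints at [1.145, 0.527, 1.433, -0, 1.181, -0.178], TCP at [0.153, 0.606, 0.223] pointing down, gripper open.
Joint ranges: [-3.08, 3.08], [-0.75, 2.2], [0.22, 2.44], [-1.43, 4.57], [0, 2.65], [-2.85, 2.85]. Speed limits (rad/s): [2.79, 2.79, 3.14, 3.14, 3.14, 3.14].

INTERFACE

Orientations are given as a unit quaternion [x, y, z, w].
In Python, from rig import robot gives the robot as it stands.
- The arm moves only by the tool drive_tool, never from a script. Its argument "series" is a list of rows, each a list of 7 numbers: the shift along the tool's x, y, z in m, then the turn, a rotation vector about the tool's x, y, z in degrees, then the opening, from 0 (shut) to 1 (fully open). A call has 1 to 5 rows; each row shifts and turns the commanded pose from where the row before left it, along the tool's axes as they then stand; what a row does not reach is not made up. A row lasts 1/8 s, in which the tool goes at most 62.5 mm and 10.7 degrees, less where a joint would pass 70% of its speed; a pose out of reach is approached as far as the arm can. A call is refused whole if a number of a shift passes 0.0625 or a number of a turn 10.7, either way. A call with a gripper value outside its range is refused whole. The fingers move at their own pace and stop on an object; "squeeze" is the grip in N (left out, the last holds). Time passes only in rows, so rows that do not move let the fingers close. It gives the time, the measured TCP pose, the force and the opening at its end, in the units of the state.
- robot.get_obs(): the state, without advancing time (a new reading comes with each control period).
- robot.camera(name): name is "scene" or "top"; returns (picture, depth): 400x640x3 uint8, blue, green, red; 400x640 float32, m along the optical axis (not along the pixel's ray), 0 where there is no reading.
- robot.camera_model(name): a dict with "fx", "fy", "cx", "cy" (pixels), "R" (3x3) and "t" (3): a world point X has camera coordinates R X + t. Camera axes: x right, y down, z forward; pixel columns grow to the right and rows downward; lengths in m; the calibration is good to about 2 mm. A picture is of the moment at which its call begins. camera_model takes no time and is no camera call.
- robot.hand_in(): hands the job in, once; it reports no verdict.
The state is a dict: "time": time; "q": joint angles; "joint_velocities": joint speeds; "joint_torque": joint torques, N m; "position": TCP position; "tool_rot": TCP orientation; "ft_force": force on the tool from outside, world axes, zero at the start; "moment": the same for the moment, N m; "grip_width": finger opening in m.
Only numpy, scipy, OpenCV 4.12 (cv2) and the standard library are available. Lean on these libraries where they do the work, as an engineer would, in place of code of your own. Each camera call takes 0.05 s, during which the arm holds its last target. There are 200 camera calls.

## Working session

There is one attempt and no reset: what is moved stays moved. The work goes in short steps, Python scripts to look and compute and a tool call to move; the robot and the scene stay as the last step left them, time stands still between calls to the robot, and variables do not carry over. Pictures are saved under pics/ and viewed, about 8 in all and at most 12, crops included, and the job is handed in when it is done.

Besides the shell and the picture viewer there is one more tool, called after ">>>" as a command line: name --pt "numbers of a row" for each row, then --argument value for the rest. drive_tool: Moves the arm, as the interface text tells. Its arguments: {"type":"object","properties":{"series":{"type":"array"},"squeeze":{"type":"number"}},"required":["series"]}

```bash
mkdir -p pics; ls
python3 - <<'E'
from rig import robot
import cv2,numpy as np
for n in("scene","top"):
    im,d=robot.camera(n); cv2.imwrite(f"pics/{n}0.png",im); np.save(f"pics/{n}0.npy",d)
    m=robot.camera_model(n); print(n,m)
o=robot.get_obs(); print(o)
E
```

```text
pics
scene {'fx': 442.6832438833341, 'fy': 442.6832438833341, 'cx': 322.2463693236174, 'cy': 196.0280001473518, 'R': array([[-0.08831037, -0.99602831, -0.01135241],
       [-0.44679492,  0.04979494, -0.89324955],
       [ 0.89026714, -0.073811  , -0.4494178 ]]), 't': array([-0.01856612,  0.39082391,  0.84602931])}
top {'fx': 515.9086015165512, 'fy': 515.9086015165512, 'cx': 329.01818564498285, 'cy': 192.72340322094738, 'R': array([[ 0.13824949, -0.99027072, -0.01584206],
       [-0.77549254, -0.09828767, -0.62365925],
       [ 0.61603442,  0.09850597, -0.78153578]]), 't': array([-0.14288774,  0.51097813,  1.68400541])}
{'time': 0.1, 'q': array([ 1.14547721e+00,  5.28384346e-01,  1.43372698e+00, -1.63477949e-05,
        1.18141003e+00, -1.78461140e-01]), 'joint_velocities': array([ 1.35918191e-03, -2.83824624e-03,  9.84764975e-04,  1.55299034e-03,
       -1.54960563e-05, -4.38065904e-05]), 'joint_torque': array([-7.56963836e-04, -4.40987313e+01, -1.77150071e+01,  6.34406693e-02,
        5.34453650e-02, -4.80991196e-05]), 'position': array([0.15240899, 0.60547469, 0.22167765]), 'tool_rot': array([ 1.23112681e-01,  9.92392230e-01, -9.22986290e-04, -2.79508673e-04]), 'ft_force': array([ 0.13549492, -0.19506451,  0.7269886 ]), 'moment': array([-0.05230059, -0.03417772, -0.01314112]), 'grip_width': 0.08691136591634963}
```

View pics/scene0.png

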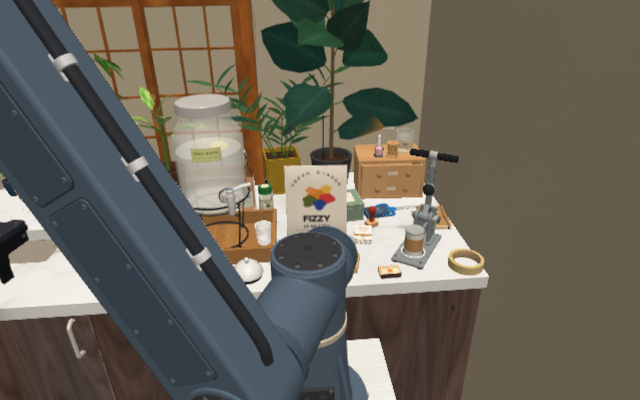

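View pics/top0.png

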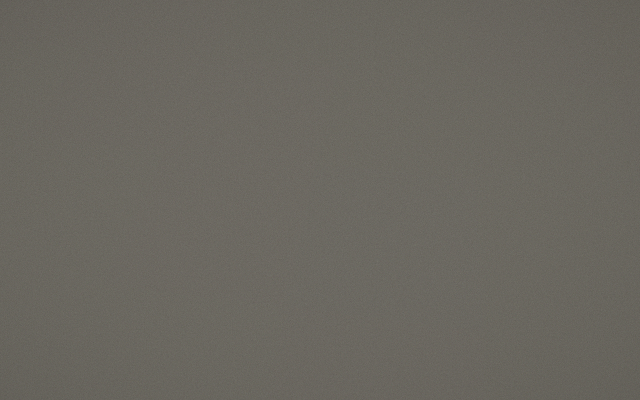

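The scene view shows the press with tin_3 at about (415,240), the bell at (248,270), the matchbox at (390,271), the tape at (466,261) and the sign at (316,200). The arm hides the tray. The top picture is blank grey, so I'm checking its depth.

```bash
cat > h.py <<'E'
import numpy as np,cv2
from rig import robot
from scipy.spatial.transform import Rotation as Ro
def cloud(n,d):
    m=robot.camera_model(n); v,u=np.mgrid[:400,:640]
    c=np.stack([(u-m['cx'])/m['fx']*d,(v-m['cy'])/m['fy']*d,d],-1)
    P=(c-m['t'])@m['R']; P[d<=0]=np.nan; return P
def proj(n,X):
    m=robot.camera_model(n); c=m['R']@np.array(X)+m['t']; return c[0]/c[2]*m['fx']+m['cx'],c[1]/c[2]*m['fy']+m['cy']
E
python3 - <<'E'
from h import *
m=robot.camera_model('top'); print('campos',-m['R'].T@m['t'])
d=np.load('pics/top0.npy'); print(d.min(),d.max(),np.median(d))
d=np.load('pics/scene0.npy'); P=cloud('scene',d)
im=cv2.imread('pics/scene0.png')
c=im[140:300,330:490]; cv2.imwrite('pics/c1.png',cv2.resize(c,None,fx=3.7,fy=3.7,interpolation=cv2.INTER_CUBIC))
for u,v in[(415,228),(415,240),(415,251),(430,155),(445,155),(466,255),(390,271),(248,268),(410,255),(437,240)]: print(u,v,P[v,u].round(3))
E
```

```text
campos [-0.6213914  -0.25715929  1.63252308]
0.0 0.20920782 0.14172223
415 228 [ 0.46  -0.321  0.089]
415 240 [ 0.427 -0.313  0.071]
415 251 [ 0.427 -0.317  0.035]
430 155 [ 0.541 -0.371  0.274]
445 155 [ 0.525 -0.408  0.278]
466 255 [ 0.429 -0.467  0.009]
390 271 [ 0.366 -0.233  0.017]
248 268 [0.389 0.142 0.039]
410 255 [ 0.429 -0.304  0.021]
437 240 [ 0.507 -0.408  0.014]
```

View pics/c1.png

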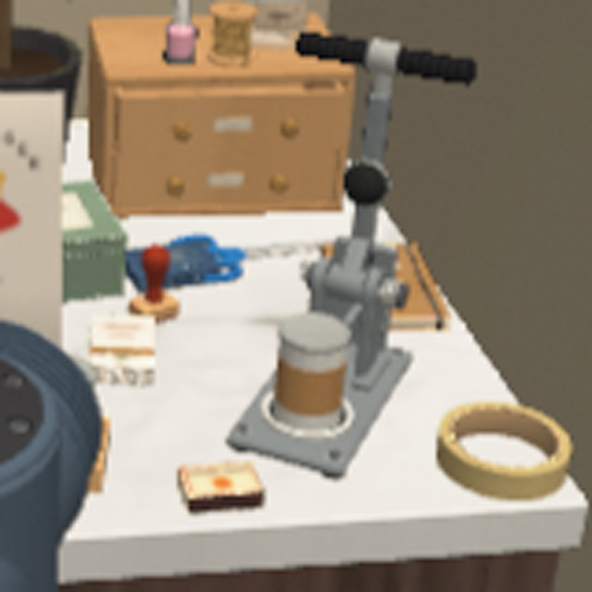

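The crop shows the press angled, tin_3 in its ring, and the handle raised. The matchbox and tape are clear of it, and one tray corner shows at the shoulder's edge. Next I'll fit the press and find which tray points are visible.

Run:
```python
from h import *
d=np.load('pics/scene0.npy'); P=cloud('scene',d)
v,u=np.mgrid[:400,:640]
def sel(u0,u1,v0,v1,z0,z1): 
    return P[(u>=u0)&(u<u1)&(v>=v0)&(v<v1)&(P[...,2]>z0)&(P[...,2]<z1)&(P[...,0]<.8)]
t=sel(400,432,222,240,.083,.1); print('lid3',len(t),t.mean(0),cv2.minEnclosingCircle(t[:,:2].astype('f4')))
h=sel(405,465,145,165,.25,.3); r=cv2.minAreaRect(h[:,:2].astype('f4')); print('handle',len(h),h.mean(0),r)
b=sel(385,445,220,275,.009,.0185); print('plate',len(b),cv2.minAreaRect(b[:,:2].astype('f4')),b[:,2].mean())
g=sel(345,372,245,275,-.02,.2); print('tray?',len(g))
o=sel(352,362,250,272,0.005,.2); print(o[::4].round(3))
c=sel(350,376,220,250,.01,.05); print('cards',cv2.minAreaRect(c[:,:2].astype('f4')))
c=sel(225,270,255,285,.01,.07); print('bell',cv2.minEnclosingCircle(c[:,:2].astype('f4')))
c=sel(290,345,165,235,.05,.24); print('sign',c.mean(0), c.min(0),c.max(0))
c=sel(375,405,263,280,.011,.02); print('match',cv2.minAreaRect(c[:,:2].astype('f4')))
```

```text
lid3 186 [ 0.44948939 -0.31920409  0.08926729] ((0.46078330278396606, -0.33803170919418335), 0.05038898438215256)
handle 408 [ 0.54566158 -0.38998058  0.27097648] ((0.608257532119751, -0.4210720360279083), (0.13580946624279022, 0.18322578072547913), 58.67348861694336)
plate 759 ((0.4879712462425232, -0.3445998430252075), (0.09144371002912521, 0.36710870265960693), 55.234134674072266) 0.01403293309931738
tray? 463
[[ 0.454 -0.161  0.021]
 [ 0.444 -0.159  0.021]
 [ 0.433 -0.157  0.022]
 [ 0.428 -0.157  0.019]
 [ 0.414 -0.154  0.022]
 [ 0.407 -0.153  0.02 ]
 [ 0.393 -0.148  0.021]
 [ 0.392 -0.148  0.018]
 [ 0.385 -0.147  0.02 ]
 [ 0.39  -0.14   0.011]
 [ 0.393 -0.14   0.005]]
cards ((0.5885089039802551, -0.2008819729089737), (0.059329502284526825, 0.12998591363430023), 72.2005386352539)
bell ((0.4295722544193268, 0.1471199095249176), 0.0681430846452713)
sign [ 0.60244267 -0.05777995  0.14068622] [ 0.58382739 -0.13926324  0.05006884] [0.61945805 0.02674253 0.22974374]
match ((0.37485939264297485, -0.24530825018882751), (0.04792127013206482, 0.08407372236251831), 11.451090812683105)
```

```bash
cat >> h.py <<'E'
def plan(target,ang,n=None):
    """tool rows (shift in tool axes m, turn deg) to go straight to target with tool down, jaw axis at ang deg"""
    o=robot.get_obs(); R0=Ro.from_quat(o['tool_rot']); a=np.radians(ang)
    y=np.array([np.cos(a),np.sin(a),0]); z=np.array([0,0,-1.]); x=np.cross(y,z)
    R1=Ro.from_matrix(np.stack([x,y,z],1)); rv=(R0.inv()*R1).as_rotvec(degrees=True)
    dp=R0.inv().apply(np.array(target)-o['position']); print('pos',o['position'].round(4),'q',o['q'].round(2))
    print('shift tool0',dp.round(4),'turn',rv.round(2))
E
python3 - <<'E'
from h import *
d=np.load('pics/scene0.npy'); P=cloud('scene',d)
v,u=np.mgrid[:400,:640]
def sel(u0,u1,v0,v1,z0,z1): 
    return P[(u>=u0)&(u<u1)&(v>=v0)&(v<v1)&(P[...,2]>z0)&(P[...,2]<z1)&(P[...,0]<.8)]
t=sel(403,428,222,240,.086,.094); t=t[np.hypot(*(t[:,:2]-np.median(t[:,:2],0)).T)<.04]; print('lid3',len(t),t.min(0),t.max(0),cv2.minEnclosingCircle(t[:,:2].astype('f4')))
h=sel(405,465,145,165,.255,.29);h=h[np.hypot(*(h[:,:2]-np.median(h[:,:2],0)).T)<.09]
print(np.median(h,0),h[:,2].max()); l=cv2.fitLine(h[:,:2].astype('f4'),cv2.DIST_HUBER,0,.01,.01).ravel();print('handle',l,np.degrees(np.arctan2(l[1],l[0]))); s=(h[:,:2]-l[2:])@l[:2]; print(s.min(),s.max(),l[2:]+l[:2]*(s.min()+s.max())/2)
b=sel(385,445,220,275,.011,.0175);b=b[np.hypot(*(b[:,:2]-[.47,-.335]).T)<.13]; 
for k in(1,): r=cv2.minAreaRect(b[:,:2].astype('f4')); print('plate',r)
dd=sel(150,270,95,240,.1,.45); print('disp',np.percentile(dd,[1,10,50,90,99],axis=0).round(3))
tp=sel(218,250,180,215,.15,.25); print('tap',np.percentile(tp,[1,10,50,90,99],axis=0).round(3))
E
```

```text
lid3 168 [ 0.42197481 -0.34320367  0.08622472] [ 0.47491812 -0.29284952  0.09327133] ((0.44893813133239746, -0.31962454319000244), 0.028706330806016922)
[ 0.53690986 -0.38112506  0.27302818] 0.2839881085040126
handle [ 0.5655895   0.82468694  0.538789   -0.38153633] 55.55676
-0.06563629594441307 0.07050162172133133 [ 0.54016486 -0.37953015]
plate ((0.46111518144607544, -0.326090931892395), (0.09089788794517517, 0.23134969174861908), 55.044151306152344)
disp [[0.472 0.13  0.107]
 [0.5   0.161 0.173]
 [0.523 0.224 0.304]
 [0.577 0.293 0.426]
 [0.776 0.323 0.436]]
tap [[0.468 0.135 0.151]
 [0.473 0.15  0.163]
 [0.507 0.178 0.198]
 [0.556 0.209 0.23 ]
 [0.598 0.218 0.24 ]]
```

```bash
cat >> h.py <<'E'
def down(ang):
    a=np.radians(ang); y=np.array([np.cos(a),np.sin(a),0]); z=np.array([0,0,-1.])
    return Ro.from_matrix(np.stack([np.cross(y,z),y,z],1))
def rows(wps,grip,step=.058,turn=10):
    """wps: list of (pos,jaw angle deg). prints rows in tool axes"""
    o=robot.get_obs(); p=o['position']; R=Ro.from_quat(o['tool_rot'])
    print('t',o['time'],'pos',p.round(4),'ang',np.degrees(np.arctan2(*R.as_matrix()[1::-1,1])).round(1),'w',round(o['grip_width'],4),'F',o['ft_force'].round(1),'q',o['q'].round(2))
    k=0
    for q,a in wps:
        q=np.array(q); dp=q-p; rv=(R.inv()*down(a)).as_rotvec(degrees=True)
        n=max(1,int(np.ceil(max(np.linalg.norm(dp)/step,np.linalg.norm(rv)/turn))))
        for i in range(n):
            s=R.inv().apply(dp/n); rr=(rv/n).round(2)
            if k%5==0: print('--')
            k+=1
            print(s.round(4).tolist()+rr.tolist()+[grip],end=',\n'); R=R*Ro.from_rotvec(rr,degrees=True)
        p=q
E
python3 - <<'E'
from h import *
rows([((.21,.38,.22),76),((.32,.22,.22),70),((.41,0,.22),60),((.449,-.25,.22),55.3)],1)
E
```

```text
t 0.1 pos [0.1524 0.6055 0.2217] ang 75.9 w 0.0869 F [ 0.1 -0.2  0.7] q [ 1.15  0.53  1.43 -0.    1.18 -0.18]
--
[-0.0222, -0.0409, 0.0004, -0.02, -0.0, -0.03, 1],
[-0.0222, -0.0409, 0.0004, -0.02, -0.0, -0.03, 1],
[-0.0221, -0.0409, 0.0004, -0.02, -0.0, -0.03, 1],
[-0.0221, -0.0409, 0.0004, -0.02, -0.0, -0.03, 1],
[-0.0221, -0.041, 0.0003, -0.02, -0.0, -0.03, 1],
--
[-0.0364, -0.0322, -0.0, -0.0, -0.0, 1.5, 1],
[-0.0372, -0.0312, -0.0, -0.0, -0.0, 1.5, 1],
[-0.038, -0.0302, -0.0, -0.0, -0.0, 1.5, 1],
[-0.0388, -0.0292, -0.0, -0.0, -0.0, 1.5, 1],
[-0.032, -0.0352, -0.0, -0.0, -0.0, 2.0, 1],
--
[-0.0332, -0.0341, -0.0, -0.0, -0.0, 2.0, 1],
[-0.0343, -0.0329, -0.0, -0.0, -0.0, 2.0, 1],
[-0.0355, -0.0317, -0.0, -0.0, -0.0, 2.0, 1],
[-0.0365, -0.0304, -0.0, -0.0, -0.0, 2.0, 1],
[-0.0318, -0.0394, 0.0, -0.0, -0.0, 0.94, 1],
--
[-0.0324, -0.0389, 0.0, -0.0, -0.0, 0.94, 1],
[-0.033, -0.0383, 0.0, -0.0, -0.0, 0.94, 1],
[-0.0337, -0.0378, 0.0, -0.0, -0.0, 0.94, 1],
[-0.0343, -0.0372, 0.0, -0.0, -0.0, 0.94, 1],
```

>>> drive_tool --pt "-0.022 -0.041 0 0 0 0 1" --pt "-0.022 -0.041 0 0 0 0 1" --pt "-0.022 -0.041 0 0 0 0 1" --pt "-0.022 -0.041 0 0 0 0 1" --pt "-0.022 -0.041 0 0 0 0 1"

```text
time: 0.72
position: [0.2093, 0.3788, 0.2224]
tool_rot: [0.123, 0.992, -0.0, 0.0]
ft_force: [0.4, -0.3, -0.2]
grip_width: 0.0869
```

>>> drive_tool --pt "-0.036 -0.032 0 0 0 1.5 1" --pt "-0.037 -0.031 0 0 0 1.5 1" --pt "-0.038 -0.03 0 0 0 1.5 1" --pt "-0.039 -0.029 0 0 0 1.5 1" --pt "-0.032 -0.035 0 0 0 2 1"

```text
time: 1.35
position: [0.3381, 0.1757, 0.2226]
tool_rot: [0.193, 0.981, 0.0, 0.001]
ft_force: [0.9, -0.4, -0.2]
grip_width: 0.0869
```

>>> drive_tool --pt "-0.033 -0.034 0 0 0 2 1" --pt "-0.034 -0.033 0 0 0 2 1" --pt "-0.036 -0.032 0 0 0 2 1" --pt "-0.037 -0.03 0 0 0 2 1" --pt "-0.032 -0.039 0 0 0 1 1"

```text
time: 1.98
position: [0.4177, -0.0508, 0.2225]
tool_rot: [0.269, 0.963, 0.0, 0.0]
ft_force: [1.8, -0.0, 0.4]
grip_width: 0.0872
```

>>> drive_tool --pt "-0.032 -0.039 0 0 0 1 1" --pt "-0.033 -0.038 0 0 0 1 1" --pt "-0.034 -0.038 0 0 0 1 1" --pt "-0.034 -0.037 0 0 0 1 1"

```text
time: 2.48
position: [0.4467, -0.2505, 0.2223]
tool_rot: [0.302, 0.953, 0.0, -0.0]
ft_force: [0.3, 0.2, -0.2]
grip_width: 0.0871
```

Control is accurate. Next, a look at the scene from this pose.

Run:
```python
from h import *
im,d=robot.camera('scene'); np.save('pics/s1.npy',d); im2,d2=robot.camera('top'); print('top',d2.max())
cv2.imwrite('pics/s1.png',cv2.resize(im[120:300,200:480],None,fx=2.8,fy=2.8,interpolation=cv2.INTER_CUBIC))
for X in[(.439,-.058,.02),(.427,-.121,.08),(.451,.005,.02)]: print(proj('scene',X))
rows([((.449,-.319,.16),55.3),((.449,-.319,.043),55.3)],1)
```

```text
top 0.20940721
(np.float64(322.3211795699161), np.float64(258.516323713411))
(np.float64(345.6279486092141), np.float64(241.27173665258113))
(np.float64(299.5072128847441), np.float64(257.41654273583896))
t 2.575 pos [ 0.4483 -0.2547  0.2226] ang 54.6 w 0.0866 F [0.1 0.1 0.5] q [-0.73  0.38  1.71 -0.    1.05 -1.69]
--
[-0.0188, -0.026, 0.0314, -0.05, 0.13, -0.35, 1],
[-0.0187, -0.0261, 0.0313, -0.05, 0.13, -0.35, 1],
[0.0, 0.0, 0.039, -0.0, 0.0, -0.0, 1],
[0.0, 0.0, 0.039, -0.0, 0.0, -0.0, 1],
[0.0, 0.0, 0.039, -0.0, 0.0, -0.0, 1],
```

View pics/s1.png

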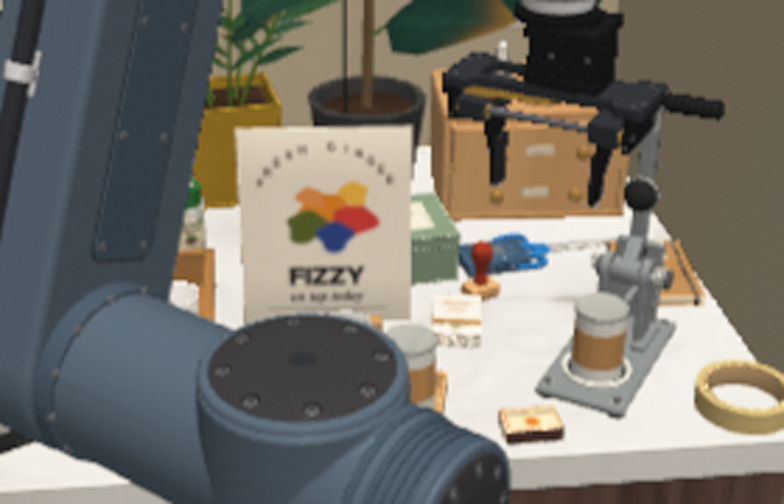

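The tray tin in pocket_1 is visible at about (347,238). The gripper is left of the press and clear of it. I'll measure that tin's height while lowering onto tin_3.

Run:
```python
from h import *
d=np.load('pics/s1.npy'); P=cloud('scene',d)
for vv in range(228,266,3): print(vv,P[vv,347].round(3),P[vv,352].round(3))
q=P[228:262,335:362].reshape(-1,3); t=q[(q[:,2]>.07)&(q[:,2]<.1)&(q[:,0]<.5)]; print(len(t),np.percentile(t[:,2],[50,90,98]),t.min(0),t.max(0))
```

```text
228 [ 0.629 -0.154 -0.001] [ 0.63  -0.17  -0.002]
231 [ 0.607 -0.151  0.002] [ 0.607 -0.167  0.001]
234 [ 0.596 -0.149 -0.002] [ 0.589 -0.164  0.001]
237 [ 0.448 -0.128  0.08 ] [ 0.442 -0.141  0.083]
240 [ 0.434 -0.126  0.079] [ 0.433 -0.139  0.079]
243 [ 0.42  -0.124  0.079] [ 0.42  -0.137  0.078]
246 [ 0.406 -0.122  0.079] [ 0.408 -0.136  0.076]
249 [ 0.407 -0.122  0.068] [ 0.411 -0.136  0.065]
252 [ 0.404 -0.122  0.061] [ 0.409 -0.136  0.057]
255 [ 0.404 -0.122  0.051] [ 0.408 -0.136  0.047]
258 [ 0.407 -0.123  0.039] [ 0.41  -0.137  0.036]
261 [ 0.407 -0.123  0.03 ] [ 0.408 -0.137  0.028]
264 [-0.013 -0.06   0.322] [ 0.41  -0.137  0.016]
172 [0.07905783 0.08143185 0.08219074] [ 0.40269471 -0.14826491  0.07041638] [ 0.45564748 -0.10185995  0.08337733]
```

>>> drive_tool --pt "-0.019 -0.026 0.0315 0 0.1 -0.35 1" --pt "-0.019 -0.026 0.0315 0 0.1 -0.35 1" --pt "0 0 0.039 0 0 0 1" --pt "0 0 0.039 0 0 0 1" --pt "0 0 0.039 0 0 0 1"

```text
time: 3.2
position: [0.4475, -0.3122, 0.0412]
tool_rot: [0.296, 0.955, 0.001, -0.002]
ft_force: [0.9, -0.2, -0.4]
grip_width: 0.087
```

>>> drive_tool --pt "0 0 0 0 0 0 1" --pt "0 0 0 0 0 0 0.5" --pt "0 0 0 0 0 0 0.5" --pt "0 0 0 0 0 0 0.5" --squeeze 15

```text
time: 3.7
position: [0.4485, -0.3137, 0.044]
tool_rot: [0.296, 0.955, -0.0, -0.0]
ft_force: [0.8, 0.1, -0.7]
grip_width: 0.0648
```

Its top is at 80 mm, so pocket_1 holds the closed tin_2 and tin_1 is in pocket_2. I'll correct the 5 mm offset and grip.

>>> drive_tool --pt "-0.0033 -0.0045 0 0 0 0.6 0.8" --pt "0 0 0 0 0 0 0.5" --pt "0 0 0 0 0 0 0.5" --pt "0 0 0 0 0 0 0.4" --pt "0 0 0 0 0 0 0.4"

```text
time: 4.32
position: [0.4479, -0.3184, 0.0424]
tool_rot: [0.301, 0.954, 0.001, -0.002]
ft_force: [-0.2, 1.5, 1.0]
grip_width: 0.0522
```

Run:
```python
from h import *
print(robot.get_obs()['grip_width'])
rows([((.449,-.319,.125),56),((.432,-.19,.16),30),((.451,.005,.16),-11),((.451,.005,.055),-11)],.4,turn=9)
```

```text
0.052155517275312265
t 4.325 pos [ 0.4479 -0.3184  0.0424] ang 55.0 w 0.0522 F [-0.2  1.5  1. ] q [-0.82  0.7   1.75 -0.    0.69 -1.78]
--
[-0.0004, 0.0001, -0.0413, 0.01, -0.11, -0.52, 0.4],
[-0.0005, 0.0001, -0.0413, 0.01, -0.11, -0.52, 0.4],
[0.0287, 0.0325, -0.0117, -0.0, 0.0, 8.67, 0.4],
[0.0333, 0.0278, -0.0117, -0.0, 0.0, 8.67, 0.4],
[0.0371, 0.0224, -0.0117, -0.0, 0.0, 8.67, 0.4],
--
[0.0319, 0.0228, -0.0, -0.0, 0.0, 8.2, 0.4],
[0.0348, 0.018, -0.0, -0.0, 0.0, 8.2, 0.4],
[0.037, 0.0129, -0.0, -0.0, 0.0, 8.2, 0.4],
[0.0385, 0.0074, -0.0, -0.0, 0.0, 8.2, 0.4],
[0.0391, 0.0019, -0.0, -0.0, 0.0, 8.2, 0.4],
--
[0.0, 0.0, 0.0525, -0.0, 0.0, -0.0, 0.4],
[0.0, 0.0, 0.0525, -0.0, 0.0, -0.0, 0.4],
```

>>> drive_tool --pt "0 0 -0.041 0 0 0 0.4" --pt "0 0 -0.041 0 0 0 0.4" --pt "0.029 0.0325 -0.0117 0 0 8.7 0.4" --pt "0.033 0.028 -0.0117 0 0 8.7 0.4" --pt "0.037 0.0225 -0.0117 0 0 8.7 0.4" --squeeze 20

```text
time: 4.95
position: [0.4333, -0.1882, 0.16]
tool_rot: [0.511, 0.86, 0.0, -0.002]
ft_force: [0.2, -0.3, -1.5]
grip_width: 0.0518
```

>>> drive_tool --pt "0.032 0.023 0 0 0 8.2 0.4" --pt "0.035 0.018 0 0 0 8.2 0.4" --pt "0.037 0.013 0 0 0 8.2 0.4" --pt "0.0385 0.0075 0 0 0 8.2 0.4" --pt "0.039 0.002 0 0 0 8.2 0.4"

```text
time: 5.58
position: [0.4569, 0.0066, 0.16]
tool_rot: [0.779, 0.627, -0.001, -0.002]
ft_force: [1.1, 0.1, -1.7]
grip_width: 0.052
```

Run:
```python
from h import *
im,d=robot.camera('scene'); np.save('pics/s2.npy',d)
cv2.imwrite('pics/s2.png',cv2.resize(im[130:300,220:460],None,fx=3.3,fy=3.3,interpolation=cv2.INTER_CUBIC))
rows([((.451,.005,.16),-11)],.4)
```

```text
t 5.625 pos [0.4564 0.0105 0.16  ] ang -12.6 w 0.0519 F [-0.3  1.7 -1.2] q [-0.23  0.41  1.91  0.01  0.83 -0.01]
--
[-0.0065, -0.0041, 0.0, -0.28, -0.24, -1.56, 0.4],
```

View pics/s2.png

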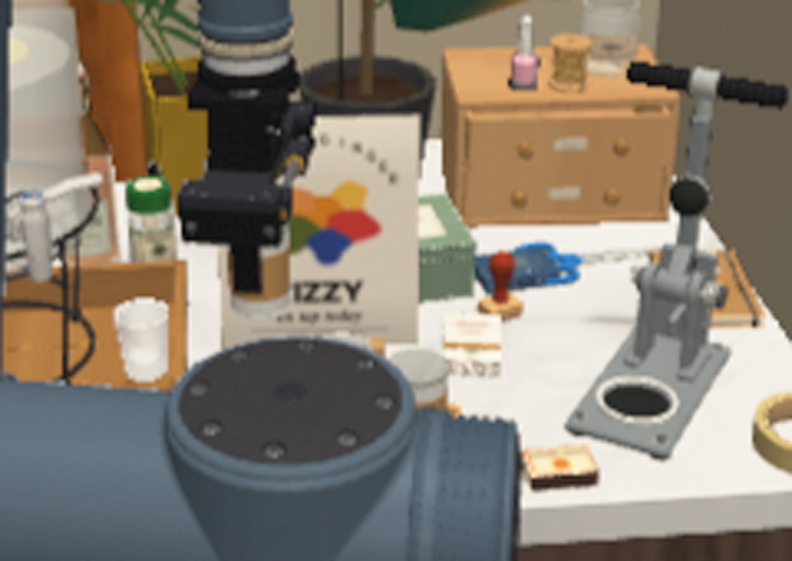

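Run:
```python
from h import *
v,u=np.mgrid[:400,:640]
W=[];L=[]
for f in('scene0','s1','s2'):
    P=cloud('scene',np.load(f'pics/{f}.npy')); ok=(P[...,0]>.36)&(P[...,0]<.52)&(P[...,1]>-.18)&(P[...,1]<.06)&(u>305)&(u<375)&(v>225)&(v<285)
    w=P[ok&(P[...,2]>.018)&(P[...,2]<.0255)&(P[...,1]<-.13)]; W.append(w)
    l=P[ok&(P[...,2]>.074)&(P[...,2]<.1)]; L.append(l)
    a=l[l[:,1]>-.095]; b=l[l[:,1]<-.095]
    print(f,len(w),len(a),len(b)); 
    for c in(a,b):
        if len(c): print('  ',c.min(0).round(3),c.max(0).round(3),np.median(c,0).round(3))
w=np.concatenate(W); print(np.c_[w[np.argsort(w[:,0])]][::5].round(4))
for f in('s2',):
    P=cloud('scene',np.load(f'pics/{f}.npy'))
    for vv in(231,232,233,234,235,236): print(vv,[P[vv,k].round(3).tolist() for k in(322,326,330)])
im=cv2.imread('pics/s2.png')
```

```text
scene0 24 0 25
   [ 0.41  -0.148  0.074] [ 0.452 -0.133  0.084] [ 0.434 -0.143  0.08 ]
s1 38 36 160
   [ 0.44  -0.086  0.086] [ 0.472 -0.049  0.092] [ 0.462 -0.071  0.09 ]
   [ 0.403 -0.148  0.074] [ 0.456 -0.102  0.083] [ 0.43  -0.126  0.079]
s2 10 37 160
   [ 0.445 -0.086  0.085] [ 0.473 -0.049  0.092] [ 0.462 -0.071  0.089]
   [ 0.4   -0.148  0.074] [ 0.455 -0.102  0.083] [ 0.429 -0.126  0.079]
[[ 0.3855 -0.1469  0.0197]
 [ 0.392  -0.148   0.0183]
 [ 0.4026 -0.1496  0.0238]
 [ 0.4053 -0.1335  0.023 ]
 [ 0.4087 -0.1506  0.0227]
 [ 0.4138 -0.1542  0.0222]
 [ 0.4197 -0.1468  0.0219]
 [ 0.4277 -0.1565  0.019 ]
 [ 0.437  -0.1607  0.0224]
 [ 0.4392 -0.1583  0.0211]
 [ 0.4445 -0.162   0.0205]
 [ 0.448  -0.1626  0.0215]
 [ 0.4508 -0.1545  0.0202]
 [ 0.4527 -0.1576  0.0221]
 [ 0.4548 -0.1551  0.0209]]
231 [[0.472, -0.061, 0.089], [0.585, -0.082, 0.02], [0.588, -0.095, 0.017]]
232 [[0.467, -0.06, 0.089], [0.466, -0.071, 0.089], [0.589, -0.095, 0.013]]
233 [[0.464, -0.06, 0.088], [0.463, -0.071, 0.087], [0.459, -0.082, 0.089]]
234 [[0.047, -0.026, 0.342], [0.456, -0.07, 0.089], [0.453, -0.081, 0.09]]
235 [[0.042, -0.026, 0.343], [0.041, -0.032, 0.343], [0.452, -0.081, 0.087]]
236 [[0.037, -0.025, 0.344], [0.038, -0.032, 0.343], [0.038, -0.039, 0.343]]
```

Tin_1 stands in pocket_2 at about (0.445,-0.060), and its top at 90 mm shows the lid is proud. Extrapolating the row puts pocket_3 at about (0.457,0.0025), with yaw about -13°.

Run:
```python
from h import *
rows([((.457,.0025,.11),-13),((.457,.0025,.05),-13)],.4)
```

```text
t 5.625 pos [0.4564 0.0105 0.16  ] ang -12.6 w 0.0519 F [-0.3  1.7 -1.2] q [-0.23  0.41  1.91  0.01  0.83 -0.01]
--
[-0.0079, 0.0026, 0.05, -0.29, -0.24, 0.44, 0.4],
[0.0, -0.0, 0.03, 0.0, 0.0, -0.0, 0.4],
[0.0, -0.0, 0.03, 0.0, 0.0, -0.0, 0.4],
```

>>> drive_tool --pt "-0.008 0.0025 0 -0.3 -0.25 0.4 0.4" --pt "0 0 0.05 0 0 0 0.4" --pt "0 0 0 0 0 0 0.4"

```text
time: 6.0
position: [0.4552, -0.0037, 0.1077]
tool_rot: [0.78, 0.625, -0.003, -0.002]
ft_force: [-1.0, 0.6, -1.9]
grip_width: 0.0522
```

>>> drive_tool --pt "0.006 0.0005 0 0.3 0 0.4 0.4" --pt "0 0 0.035 0 0 0 0.4" --pt "0 0 0 0 0 0 0.4" --pt "0 0 0 0 0 0 0.4"

```text
time: 6.5
position: [0.4607, 0.0023, 0.0767]
tool_rot: [0.782, 0.623, -0.001, 0.001]
ft_force: [-0.5, 0.2, -1.8]
grip_width: 0.0522
```

Run:
```python
from h import *
rows([((.457,.0025,.05),-13)],.4)
```

```text
t 6.5 pos [0.4607 0.0023 0.0767] ang -12.9 w 0.0522 F [-0.5  0.2 -1.8] q [-0.24  0.57  1.96 -0.01  0.61 -0.01]
--
[-0.0005, -0.0036, 0.0267, -0.04, 0.18, 0.05, 0.4],
```

>>> drive_tool --pt "0 -0.002 0 0 0 0 0.4" --pt "0 0 0.025 0 0 0 0.4" --pt "0 0 0.008 0 0 0 0.4" --pt "0 0 0 0 0 0 0.4"

```text
time: 7.0
position: [0.4575, 0.0029, 0.0423]
tool_rot: [0.782, 0.623, -0.002, -0.001]
ft_force: [-0.9, -0.6, -1.1]
grip_width: 0.0524
```

>>> drive_tool --pt "0 0 0.004 0 0 0 0.4" --pt "0 0 0.004 0 0 0 0.4" --pt "0 0 0 0 0 0 0.4"

```text
time: 7.38
position: [0.4575, 0.0029, 0.0341]
tool_rot: [0.782, 0.623, -0.002, -0.0]
ft_force: [-1.1, 0.7, -1.6]
grip_width: 0.0523
```

The tin's base is about 5 mm above the counter, well below the tray wall top, and nothing is touching. It is in the pocket, so I'll release it and move to tin_1.

>>> drive_tool --pt "0 0 0.0015 0 0 0 0.4" --pt "0 0 0 0 0 0 0.7" --pt "0 0 0 0 0 0 1" --pt "0 0 0 0 0 0 1" --pt "0 0 -0.045 0 0 0 1"

```text
time: 8.0
position: [0.4557, 0.0033, 0.0757]
tool_rot: [0.782, 0.623, -0.005, -0.003]
ft_force: [0.6, -0.4, 0.2]
grip_width: 0.0821
```

>>> drive_tool --pt "0 0 -0.05 0 0 0 1" --pt "-0.032 0.001 0 0 0 0 1" --pt "-0.032 0.0005 0 0 0 0 1" --pt "0 0 0 0 0 0 1" --pt "0 0 0 0 0 0 1"

```text
time: 8.62
position: [0.4448, -0.0592, 0.1278]
tool_rot: [0.782, 0.623, -0.002, -0.001]
ft_force: [0.8, 0.8, 0.3]
grip_width: 0.0872
```

Run:
```python
from h import *
im,d=robot.camera('scene'); P=cloud('scene',d); q=P[225:240,280:335].reshape(-1,3)
q=q[(q[:,2]>.07)&(q[:,2]<.1)&(q[:,0]<.5)&(q[:,0]>.4)]; 
for a in(q[q[:,1]>-.03],q[q[:,1]<-.03]): print(len(a),a.min(0).round(3) if len(a) else '',a.max(0).round(3) if len(a) else '')
rows([((.4445,-.0605,.08),-13),((.4445,-.0605,.0335),-13)],1)
```

```text
0  
27 [ 0.443 -0.086  0.088] [ 0.469 -0.065  0.092]
t 8.675 pos [ 0.4448 -0.059   0.1278] ang -12.9 w 0.0868 F [-0.5 -0.2 -0.1] q [-0.38  0.46  1.95 -0.    0.73 -0.15]
--
[-0.0014, 0.0002, 0.0478, -0.22, 0.15, 0.07, 1],
[0.0, 0.0, 0.0465, -0.0, 0.0, 0.0, 1],
```

>>> drive_tool --pt "-0.0015 0 0.048 0 0 0 1" --pt "0 0 0.03 0 0 0 1" --pt "0 0 0.0155 0 0 0 1" --pt "0 0 0 0 0 0 0.4" --pt "0 0 0 0 0 0 0.4"

```text
time: 9.3
position: [0.4447, -0.0609, 0.0347]
tool_rot: [0.782, 0.623, -0.002, -0.0]
ft_force: [0.2, -0.0, 0.1]
grip_width: 0.0739
```

>>> drive_tool --pt "0 0 0 0 0 0 0.4" --pt "0 0 0 0 0 0 0.4"

```text
time: 9.55
position: [0.4449, -0.0614, 0.0351]
tool_rot: [0.782, 0.623, -0.002, 0.0]
ft_force: [-0.4, -0.1, 0.4]
grip_width: 0.0544
```

Run:
```python
from h import *
rows([((.4445,-.0605,.14),-13),((.43,-.19,.15),25),((.4485,-.3185,.13),55.2)],.4,turn=9)
```

```text
t 9.55 pos [ 0.4449 -0.0614  0.0351] ang -12.9 w 0.0544 F [-0.4 -0.1  0.4] q [-0.38  0.65  2.01 -0.01  0.48 -0.15]
--
[0.0002, -0.0004, -0.0525, -0.05, 0.09, 0.03, 0.4],
[0.0003, -0.0003, -0.0525, -0.05, 0.09, 0.03, 0.4],
[-0.0259, 0.003, -0.002, 0.0, 0.0, -7.6, 0.4],
[-0.0261, -0.0005, -0.002, 0.0, 0.0, -7.6, 0.4],
[-0.0258, -0.0039, -0.002, 0.0, 0.0, -7.6, 0.4],
--
[-0.025, -0.0073, -0.002, 0.0, 0.0, -7.6, 0.4],
[-0.0238, -0.0105, -0.002, 0.0, 0.0, -7.6, 0.4],
[-0.0311, -0.0094, 0.005, -0.0, 0.0, -7.55, 0.4],
[-0.0296, -0.0134, 0.005, -0.0, 0.0, -7.55, 0.4],
[-0.0275, -0.0172, 0.005, -0.0, 0.0, -7.55, 0.4],
--
[-0.0251, -0.0206, 0.005, -0.0, 0.0, -7.55, 0.4],
```

>>> drive_tool --pt "0 0 0 0 0 0 0.4" --pt "0 0 0 0 0 0 0.4" --pt "0 0 -0.05 0 0 0 0.4" --pt "0 0 -0.055 0 0 0 0.4"

```text
time: 10.05
position: [0.4435, -0.0607, 0.1393]
tool_rot: [0.782, 0.623, -0.003, -0.002]
ft_force: [0.8, -0.6, -2.3]
grip_width: 0.0513
```

>>> drive_tool --pt "-0.026 0.003 -0.002 0 0 -7.6 0.4" --pt "-0.026 -0.0005 -0.002 0 0 -7.6 0.4" --pt "-0.026 -0.004 -0.002 0 0 -7.6 0.4" --pt "-0.025 -0.0073 -0.002 0 0 -7.6 0.4" --pt "-0.024 -0.0105 -0.002 0 0 -7.6 0.4"

```text
time: 10.68
position: [0.4294, -0.1913, 0.1493]
tool_rot: [0.535, 0.845, -0.002, -0.002]
ft_force: [0.1, 0.3, -0.6]
grip_width: 0.0515
```

>>> drive_tool --pt "-0.031 -0.0095 0.005 0 0 -7.55 0.4" --pt "-0.0295 -0.0135 0.005 0 0 -7.55 0.4" --pt "-0.0275 -0.017 0.005 0 0 -7.55 0.4" --pt "-0.025 -0.0205 0.005 0 0 -7.55 0.4" --pt "0 0 0 0 0 0 0.4"

```text
time: 11.3
position: [0.4487, -0.3216, 0.1291]
tool_rot: [0.3, 0.954, -0.002, -0.001]
ft_force: [0.2, 0.2, -2.9]
grip_width: 0.0516
```

Run:
```python
from h import *
im,d=robot.camera('scene');P=cloud('scene',d); np.save('pics/s3.npy',d)
cv2.imwrite('pics/s3.png',cv2.resize(im[140:290,330:490],None,fx=4,fy=4,interpolation=cv2.INTER_CUBIC))
v,u=np.mgrid[:400,:640]
b=P[(u>385)&(u<450)&(v>215)&(v<275)&(P[...,2]>.0165)&(P[...,2]<.024)]; b=b[np.hypot(*(b[:,:2]-[.45,-.32]).T)<.05]
print('ring',len(b),cv2.minEnclosingCircle(b[:,:2].astype('f4')),cv2.minAreaRect(b[:,:2].astype('f4')))
rows([((.4485,-.3185,.07),55.2)],.4,turn=9)
```

```text
ring 105 ((0.44614240527153015, -0.3261292278766632), 0.043477848172187805) ((0.4486386477947235, -0.31784987449645996), (0.06766199320554733, 0.08646581321954727), 73.22166442871094)
t 11.35 pos [ 0.448  -0.3195  0.1291] ang 55.1 w 0.0517 F [ 1.3  1.  -1.2] q [-0.82  0.56  1.71 -0.01  0.88 -1.78]
--
[-0.0, 0.0007, 0.0295, -0.1, -0.11, -0.04, 0.4],
[0.0, 0.0006, 0.0295, -0.1, -0.11, -0.04, 0.4],
```

View pics/s3.png

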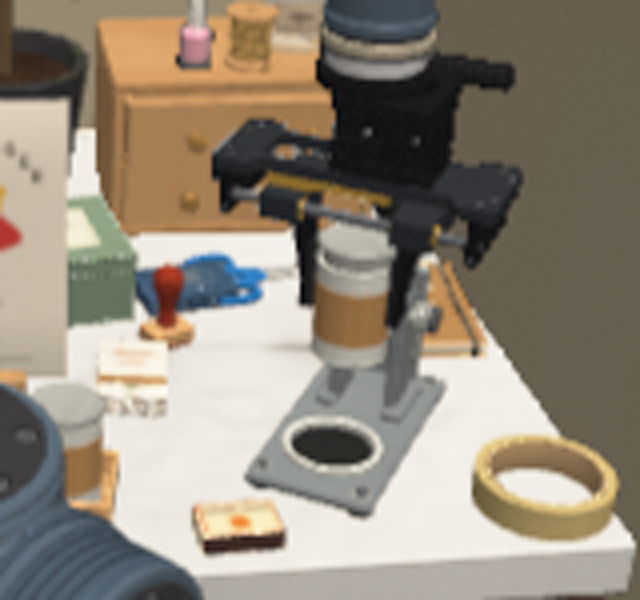

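Tin_1, with its neck showing, is held upright above the ring. Tin_2 is undisturbed. Lowering.

>>> drive_tool --pt "0 0.0005 0.045 0 0 0 0.4" --pt "0 0 0.03 0 0 0 0.4" --pt "0 0 0 0 0 0 0.4" --pt "0 0 0.005 0 0 0 0.4" --pt "0 0 0 0 0 0 0.4"

```text
time: 11.98
position: [0.449, -0.3189, 0.0508]
tool_rot: [0.298, 0.954, -0.002, -0.001]
ft_force: [0.1, -0.2, -2.5]
grip_width: 0.0513
```

>>> drive_tool --pt "0 0 0.003 0 0 0 0.4" --pt "0 0 0 0 0 0 0.4"

```text
time: 12.22
position: [0.4488, -0.3191, 0.0473]
tool_rot: [0.299, 0.954, -0.002, -0.001]
ft_force: [-0.1, -0.2, -2.0]
grip_width: 0.0518
```

>>> drive_tool --pt "0 0 0.002 0 0 0 0.5" --pt "0 0 0 0 0 0 1" --pt "0 0 0 0 0 0 1" --pt "0 0 0 0 0 0 1" --pt "0 0 -0.04 0 0 0 1"

```text
time: 12.85
position: [0.4472, -0.3173, 0.0829]
tool_rot: [0.299, 0.954, 0.0, -0.005]
ft_force: [0.1, -0.1, -0.1]
grip_width: 0.0823
```

>>> drive_tool --pt "0 0 -0.06 0 0 0 1" --pt "0 0 -0.06 0 0 0 1" --pt "0 0 -0.06 0 0 0 1" --pt "0 0 -0.06 0 0 0 1" --pt "0 0 0 0 0 0 1"

```text
time: 13.48
position: [0.452, -0.3205, 0.3309]
tool_rot: [0.298, 0.954, -0.005, 0.004]
ft_force: [0.2, -0.8, -1.0]
grip_width: 0.0868
```

Run:
```python
from h import *
rows([((.567,-.350,.325),-34.7)],1)
```

```text
t 13.475 pos [ 0.452  -0.3205  0.3309] ang 55.3 w 0.0868 F [ 0.2 -0.8 -1. ] q [-0.82  0.31  1.48 -0.    1.34 -1.78]
--
[-0.0124, 0.0046, 0.0008, 0.02, 0.09, 10.0, 1],
[-0.0114, 0.0067, 0.0007, 0.02, 0.09, 10.0, 1],
[-0.01, 0.0085, 0.0007, 0.02, 0.09, 10.0, 1],
[-0.0084, 0.0102, 0.0007, 0.02, 0.09, 10.0, 1],
[-0.0065, 0.0115, 0.0007, 0.02, 0.09, 10.0, 1],
--
[-0.0044, 0.0124, 0.0007, 0.02, 0.09, 10.0, 1],
[-0.0022, 0.013, 0.0007, 0.02, 0.09, 10.0, 1],
[0.0001, 0.0132, 0.0007, 0.02, 0.09, 10.0, 1],
[0.0024, 0.013, 0.0007, 0.02, 0.09, 10.0, 1],
```

>>> drive_tool --pt "-0.0124 0.0046 0 0 0 10 1" --pt "-0.0114 0.0067 0 0 0 10 1" --pt "-0.01 0.0085 0 0 0 10 1" --pt "-0.0084 0.0102 0 0 0 10 1" --pt "-0.0065 0.0115 0 0 0 10 1"

```text
time: 14.1
position: [0.5134, -0.3342, 0.3229]
tool_rot: [0.676, 0.737, -0.002, -0.002]
ft_force: [-1.6, 0.7, 0.3]
grip_width: 0.0868
```

>>> drive_tool --pt "-0.0044 0.0124 0 0 0 10 1" --pt "-0.0022 0.013 0 0 0 10 1" --pt "0.0001 0.0132 0 0 0 10 1" --pt "0.0024 0.013 0 0 0 10 1" --pt "0 0 0 0 0 0 1"

```text
time: 14.72
position: [0.5647, -0.3473, 0.3225]
tool_rot: [0.885, 0.465, -0.003, -0.001]
ft_force: [0.1, 0.0, -0.0]
grip_width: 0.0871
```

Run:
```python
from h import *
im,d=robot.camera('scene');P=cloud('scene',d); np.save('pics/s4.npy',d)
cv2.imwrite('pics/s4.png',cv2.resize(im[100:270,360:500],None,fx=3.5,fy=3.5,interpolation=cv2.INTER_CUBIC))
t=P[215:245,395:435].reshape(-1,3);t=t[(t[:,2]>.092)&(t[:,2]<.108)&(np.hypot(t[:,0]-.449,t[:,1]+.319)<.04)]
print('tin1 lid',len(t),np.median(t,0),t.min(0),t.max(0))
rows([((.567,-.350,.252),-34.7)],1)
```

```text
tin1 lid 174 [ 0.4442961  -0.31773219  0.09902978] [ 0.41798042 -0.34430303  0.09207748] [ 0.47263695 -0.29314064  0.10298949]
t 14.775 pos [ 0.5643 -0.3472  0.3228] ang -34.6 w 0.0868 F [ 0.7  1.  -0.5] q [-0.72  0.5   1.2  -0.    1.45 -0.11]
--
[-0.0002, 0.0021, 0.0354, -0.15, 0.11, 0.07, 1],
[-0.0003, 0.002, 0.0354, -0.15, 0.11, 0.07, 1],
```

View pics/s4.png

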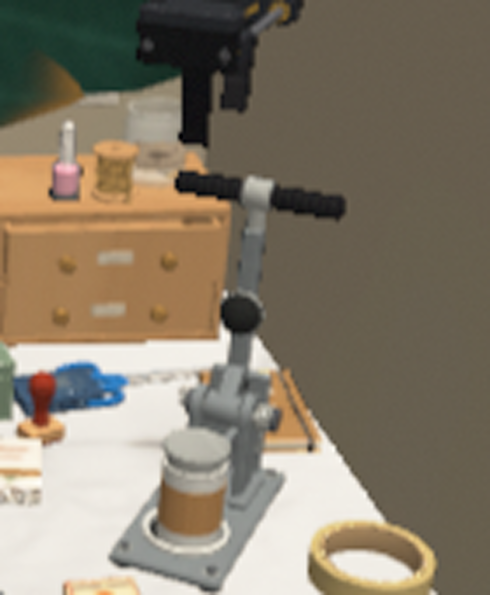

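Tin_1 stands in the ring with its lid proud, and the fingers straddle the left half of the handle. Lowering and gripping lightly.

>>> drive_tool --pt "0 0.004 0.03 0 0 0 1" --pt "0 0 0.03 0 0 0 1" --pt "0 0 0.01 0 0 0 1" --pt "0 0 0 0 0 0 0.1" --pt "0 0 0 0 0 0 0.1" --squeeze 12

```text
time: 15.4
position: [0.5684, -0.3507, 0.256]
tool_rot: [0.886, 0.464, -0.002, 0.001]
ft_force: [-0.2, -0.7, -0.2]
grip_width: 0.0743
```

>>> drive_tool --pt "0 0 0 0 0 0 0.1" --pt "0 0 0 0 0 0 0.1" --pt "0 0 0 0 0 0 0.1" --pt "0 0 0 0 0 0 0.1"

```text
time: 15.9
position: [0.5679, -0.3502, 0.2547]
tool_rot: [0.886, 0.464, -0.002, 0.0]
ft_force: [-0.2, -0.1, -0.3]
grip_width: 0.0354
```

>>> drive_tool --pt "0 0 0 0 0 0 0.1" --pt "0 0 0 0 0 0 0.1" --pt "0 0 0 0 0 0 0.1" --squeeze 35

```text
time: 16.27
position: [0.5684, -0.3506, 0.2547]
tool_rot: [0.886, 0.464, -0.002, 0.001]
ft_force: [1.7, -0.7, -0.3]
grip_width: 0.0193
```

Run:
```python
from h import *
o=robot.get_obs(); p=o['position']; print(p,o['grip_width'],o['ft_force'])
yaw=np.radians(-34.7); X=np.array([np.cos(yaw),np.sin(yaw)])
ring=np.array([.449,-.319]); s=(p[:2]-ring)@X; print('behind ring',s,'grasp z',p[2]+.019)
# arc about pivot: start rel angle
a0=np.arctan2(-.035,.179); r=.1824
th=np.r_[0:1.6:9j,1.61,1.635]; d=np.c_[r*np.sin(a0+th),r*np.cos(a0+th)]
for t,q in zip(th[1:],np.diff(d,axis=0)): print(round(t,3),'tool y',(-q[0]).round(4),'tool z',(-q[1]).round(4))
```

```text
[ 0.56841619 -0.35057001  0.25466777] 0.0192509468894598 [ 1.70569348 -0.65909314 -0.34877142]
behind ring 0.11614946766595273 grasp z 0.27366777448601454
0.2 tool y -0.0363 tool z -0.0034
0.4 tool y -0.0362 tool z 0.0039
0.6 tool y -0.0347 tool z 0.011
0.8 tool y -0.0318 tool z 0.0177
1.0 tool y -0.0277 tool z 0.0237
1.2 tool y -0.0224 tool z 0.0287
1.4 tool y -0.0163 tool z 0.0326
1.6 tool y -0.0095 tool z 0.0352
1.61 tool y -0.0003 tool z 0.0018
1.635 tool y -0.0006 tool z 0.0045
```

>>> drive_tool --pt "0 -0.0363 -0.0034 0 0 0 0.1" --pt "0 -0.0362 0.0039 0 0 0 0.1" --pt "0 -0.0347 0.011 0 0 0 0.1" --pt "0 -0.0318 0.0177 0 0 0 0.1" --pt "0 -0.0277 0.0237 0 0 0 0.1"

```text
time: 16.9
position: [0.433, -0.2569, 0.2041]
tool_rot: [0.886, 0.464, 0.0, 0.005]
ft_force: [6.1, -2.9, 0.6]
grip_width: 0.0186
```

>>> drive_tool --pt "0 -0.0224 0.0287 0 0 0 0.1" --pt "0 -0.0163 0.0326 0 0 0 0.1" --pt "0 0 0 0 0 0 0.1"

```text
time: 17.27
position: [0.4001, -0.2341, 0.1402]
tool_rot: [0.886, 0.463, -0.001, 0.002]
ft_force: [4.1, -0.0, -0.3]
grip_width: 0.019
```

```bash
cat >> h.py <<'E'
def lev():
    o=robot.get_obs(); p=o['position']; yaw=np.radians(-34.7); X=np.array([np.cos(yaw),np.sin(yaw)])
    f=.08-(p[:2]-[.449,-.319])@X; h=p[2]+.019-.091
    print('t',o['time'],'lever',np.arctan2(f,h)+.193,'r',np.hypot(f,h),'w',o['grip_width'],'F',o['ft_force'].round(1),'R',o['tool_rot'].round(3),'z',p[2])
E
python3 -c "from h import *;lev()"
```

```text
t 17.275 lever 1.3792464968535874 r 0.18183718330427381 w 0.019044405027470197 F [ 4.1 -0.  -0.3] R [ 0.886  0.463 -0.001  0.002] z 0.1402147431264595
```

Lever at about 1.38 and tracking the arc. I'll press on more gently.

>>> drive_tool --pt "0 -0.003 0.01 0 0 0 0.1" --pt "0 -0.0025 0.01 0 0 0 0.1" --pt "0 -0.002 0.009 0 0 0 0.1" --pt "0 -0.001 0.007 0 0 0 0.1" --pt "0 0 0 0 0 0 0.1" --squeeze 45

```text
time: 17.9
position: [0.3924, -0.2288, 0.1055]
tool_rot: [0.886, 0.464, -0.001, 0.001]
ft_force: [2.8, 2.1, 9.5]
grip_width: 0.0184
```

```bash
python3 -c "from h import *;lev()"
```

```text
t 17.9 lever 1.5773819987855375 r 0.1809681237819575 w 0.01838015867925073 F [2.8 2.1 9.5] R [ 0.886  0.464 -0.001  0.001] z 0.1055400065199067
```

>>> drive_tool --pt "0 -0.0005 0.004 0 0 0 0.1" --pt "0 0 0.004 0 0 0 0.1" --pt "0 0 0.002 0 0 0 0.1" --pt "0 0 0 0 0 0 0.1"

```text
time: 18.4
position: [0.3915, -0.2282, 0.098]
tool_rot: [0.886, 0.464, -0.002, 0.001]
ft_force: [-2.5, 5.3, 34.4]
grip_width: 0.0188
```

```bash
python3 -c "from h import *;lev()"
```

```text
t 18.4 lever 1.619566173267885 r 0.18078937663987055 w 0.018830674628980606 F [-2.5  5.3 34.4] R [ 0.886  0.464 -0.002  0.001] z 0.09798496907389671
```

At 34 N the lever is at about 1.62, which is a hard stop, so the lid is home. I'll carry the lever back up along the arc.

>>> drive_tool --pt "0 0.0005 -0.012 0 0 0 0.1" --pt "0 0.0085 -0.034 0 0 0 0.1" --pt "0 0.0163 -0.0326 0 0 0 0.1" --pt "0 0.0224 -0.0287 0 0 0 0.1" --pt "0 0.0277 -0.0237 0 0 0 0.1" --squeeze 25

```text
time: 19.02
position: [0.4613, -0.2767, 0.2242]
tool_rot: [0.886, 0.463, 0.002, 0.008]
ft_force: [22.1, -16.3, -43.0]
grip_width: 0.0188
```

>>> drive_tool --pt "0 0.0318 -0.0177 0 0 0 0.1" --pt "0 0.0347 -0.011 0 0 0 0.1" --pt "0 0.0362 -0.0039 0 0 0 0.1" --pt "0 0 0 0 0 0 0.1" --pt "0 0 0 0 0 0 0.1"

```text
time: 19.65
position: [0.5373, -0.3291, 0.256]
tool_rot: [0.886, 0.464, -0.003, -0.001]
ft_force: [3.2, -1.7, -8.7]
grip_width: 0.0192
```

```bash
python3 -c "from h import *;lev();print(robot.get_obs()['position'])"
```

```text
t 19.65 lever 0.20191399915562186 r 0.1840044067613077 w 0.019175789850001183 F [ 3.2 -1.7 -8.7] R [ 0.886  0.464 -0.003 -0.001] z 0.25599709637158813
[ 0.53733788 -0.32907123  0.2559971 ]
```

>>> drive_tool --pt "0 0.018 0.002 0 0 0 0.1" --pt "0 0.0175 0.003 0 0 0 0.1" --pt "0 0 0 0 0 0 0.1" --pt "0 0 0 0 0 0 0.1"

```text
time: 20.15
position: [0.5661, -0.3492, 0.253]
tool_rot: [0.886, 0.464, -0.003, -0.0]
ft_force: [-0.2, -0.8, -1.6]
grip_width: 0.0196
```

```bash
python3 -c "from h import *;lev();print(robot.get_obs()['position'])"
```

```text
t 20.15 lever 0.01022715716542269 r 0.18408464430177301 w 0.019643220387798692 F [-0.2 -0.8 -1.6] R [ 0.886  0.464 -0.003 -0.   ] z 0.25301843664538826
[ 0.56609093 -0.34920142  0.25301844]
```

Lever is back up. Open, lift, and go back over the tin.

>>> drive_tool --pt "0 0 0 0 0 0 1" --pt "0 0 0 0 0 0 1" --pt "0 0 0 0 0 0 1" --pt "0 0 0 0 0 0 1" --pt "0 0 -0.03 0 0 0 1"

```text
time: 20.78
position: [0.5658, -0.3484, 0.2804]
tool_rot: [0.886, 0.464, -0.004, -0.003]
ft_force: [0.5, -0.3, 0.5]
grip_width: 0.0614
```

>>> drive_tool --pt "0 0 -0.042 0 0 0 1" --pt "0 0 0 0 0 0 1" --pt "0 0 0 0 0 0 1"

```text
time: 21.15
position: [0.5671, -0.3492, 0.3246]
tool_rot: [0.886, 0.464, -0.002, -0.0]
ft_force: [-0.6, -0.4, -0.6]
grip_width: 0.0852
```

Run:
```python
from h import *
im,d=robot.camera('scene');P=cloud('scene',d)
cv2.imwrite('pics/s5.png',cv2.resize(im[100:270,360:500],None,fx=3.5,fy=3.5,interpolation=cv2.INTER_CUBIC))
t=P[215:245,395:435].reshape(-1,3);t=t[(t[:,2]>.08)&(t[:,2]<.108)&(np.hypot(t[:,0]-.449,t[:,1]+.319)<.04)]
print('tin1 lid',len(t),np.median(t,0),t.min(0),t.max(0))
h=P[145:165,405:465].reshape(-1,3);h=h[(h[:,2]>.2)&(h[:,2]<.3)&(h[:,0]<.7)];print('handle',np.median(h,0))
rows([((.449,-.319,.325),55.3)],1)
```

```text
tin1 lid 200 [ 0.44113232 -0.31717068  0.08933986] [ 0.41892338 -0.34550172  0.08000484] [ 0.47361842 -0.29416478  0.09376687]
handle [ 0.55386977 -0.40432044  0.26756893]
t 21.2 pos [ 0.5668 -0.349   0.3237] ang -34.7 w 0.0861 F [0.5 0.4 0.5] q [-0.72  0.5   1.19 -0.    1.45 -0.11]
--
[-0.0042, -0.0114, -0.0001, -0.04, -0.0, -9.0, 1],
[-0.0024, -0.0119, -0.0001, -0.04, -0.0, -9.0, 1],
[-0.0005, -0.0121, -0.0001, -0.04, -0.0, -9.0, 1],
[0.0014, -0.0121, -0.0001, -0.04, -0.0, -9.0, 1],
[0.0033, -0.0117, -0.0001, -0.04, -0.0, -9.0, 1],
--
[0.005, -0.0111, -0.0001, -0.04, -0.0, -9.0, 1],
[0.0067, -0.0101, -0.0001, -0.04, -0.0, -9.0, 1],
[0.0082, -0.009, -0.0001, -0.04, -0.0, -9.0, 1],
[0.0095, -0.0076, -0.0001, -0.04, -0.0, -9.0, 1],
[0.0106, -0.006, -0.0001, -0.04, -0.0, -9.0, 1],
```

View pics/s5.png

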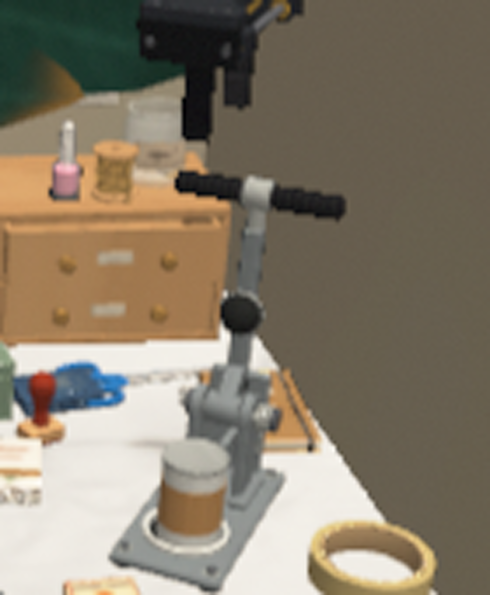

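The lid is flush and its top reads 89 mm, the same as tin_3 gave in the ring. The lever is upright. Going back for the tin.

>>> drive_tool --pt "-0.0042 -0.0114 0 0 0 -9 1" --pt "-0.0024 -0.0119 0 0 0 -9 1" --pt "-0.0005 -0.0121 0 0 0 -9 1" --pt "0.0014 -0.0121 0 0 0 -9 1" --pt "0.0033 -0.0117 0 0 0 -9 1"

```text
time: 21.82
position: [0.5075, -0.3337, 0.3233]
tool_rot: [0.639, 0.769, -0.002, -0.003]
ft_force: [0.2, 0.1, 0.1]
grip_width: 0.0871
```

>>> drive_tool --pt "0.005 -0.0111 0 0 0 -9 1" --pt "0.0067 -0.0101 0 0 0 -9 1" --pt "0.0082 -0.009 0 0 0 -9 1" --pt "0.0095 -0.0076 0 0 0 -9 1" --pt "0.0106 -0.006 0 0 0 -9 1"

```text
time: 22.45
position: [0.4486, -0.3188, 0.3237]
tool_rot: [0.296, 0.955, -0.001, -0.003]
ft_force: [-0.6, 0.5, -0.0]
grip_width: 0.087
```

>>> drive_tool --pt "0 0 0.06 0 0 0 1" --pt "0 0 0.06 0 0 0 1" --pt "0 0 0.05 0 0 0 1" --pt "0 0 0 0 0 0 1" --pt "0 0 0 0 0 0 1"

```text
time: 23.08
position: [0.4496, -0.3205, 0.1562]
tool_rot: [0.299, 0.954, -0.002, -0.001]
ft_force: [-0.2, -0.4, 0.7]
grip_width: 0.0869
```

Run:
```python
from h import *
rows([((.448,-.319,.0455),55.3)],1)
```

```text
t 23.075 pos [ 0.4496 -0.3205  0.1562] ang 55.3 w 0.0869 F [-0.2 -0.4  0.7] q [-0.82  0.52  1.68 -0.01  0.94 -1.78]
--
[0.0011, 0.0004, 0.0553, -0.12, -0.02, -0.02, 1],
[0.0011, 0.0003, 0.0553, -0.12, -0.02, -0.02, 1],
```

>>> drive_tool --pt "0.002 0.0005 0.055 0 0 0 1" --pt "0 0 0.04 0 0 0 1" --pt "0 0 0.0155 0 0 0 1" --pt "0 0 0 0 0 0 0.4" --pt "0 0 0 0 0 0 0.4" --squeeze 18

```text
time: 23.7
position: [0.4485, -0.3199, 0.0468]
tool_rot: [0.298, 0.954, -0.003, 0.0]
ft_force: [-0.5, -0.7, 0.9]
grip_width: 0.0742
```

>>> drive_tool --pt "0 0 0 0 0 0 0.4" --pt "0 0 0 0 0 0 0.4" --pt "0 0 0 0 0 0 0.4" --pt "0 0 0 0 0 0 0.4"

```text
time: 24.2
position: [0.4477, -0.3189, 0.0456]
tool_rot: [0.299, 0.954, -0.002, -0.001]
ft_force: [0.2, 1.2, 5.0]
grip_width: 0.0523
```

Run:
```python
from h import *
rows([((.448,-.319,.145),55.3),((.43,-.19,.16),25),((.4435,-.0605,.15),-13)],.4,turn=9)
```

```text
t 24.2 pos [ 0.4477 -0.3189  0.0456] ang 55.3 w 0.0523 F [0.2 1.2 5. ] q [-0.82  0.7   1.76 -0.01  0.69 -1.78]
--
[-0.0001, -0.0002, -0.0497, -0.12, -0.02, -0.02, 0.4],
[-0.0002, -0.0001, -0.0497, -0.12, -0.02, -0.02, 0.4],
[0.0221, 0.024, -0.0037, 0.0, 0.0, 7.57, 0.4],
[0.025, 0.0208, -0.0037, 0.0, 0.0, 7.57, 0.4],
[0.0276, 0.0174, -0.0037, 0.0, 0.0, 7.57, 0.4],
--
[0.0296, 0.0136, -0.0037, 0.0, 0.0, 7.57, 0.4],
[0.0223, 0.0134, 0.002, 0.0, -0.0, 7.6, 0.4],
[0.0239, 0.0103, 0.002, 0.0, -0.0, 7.6, 0.4],
[0.0251, 0.0071, 0.002, 0.0, -0.0, 7.6, 0.4],
[0.0258, 0.0037, 0.002, 0.0, -0.0, 7.6, 0.4],
--
[0.026, 0.0003, 0.002, 0.0, -0.0, 7.6, 0.4],
```

>>> drive_tool --pt "0 0 -0.05 0 0 0 0.4" --pt "0 0 -0.05 0 0 0 0.4" --pt "0.022 0.024 -0.0037 0 0 7.6 0.4" --pt "0.025 0.021 -0.0037 0 0 7.6 0.4" --pt "0.0275 0.0175 -0.0037 0 0 7.6 0.4"

```text
time: 24.82
position: [0.4338, -0.2202, 0.1556]
tool_rot: [0.483, 0.875, -0.002, -0.002]
ft_force: [1.2, 0.3, -2.4]
grip_width: 0.052
```

>>> drive_tool --pt "0.0295 0.0135 -0.0037 0 0 7.6 0.4" --pt "0.0225 0.0135 0.002 0 0 7.6 0.4" --pt "0.024 0.0105 0.002 0 0 7.6 0.4" --pt "0.025 0.007 0.002 0 0 7.6 0.4" --pt "0.0258 0.004 0.002 0 0 7.6 0.4"

```text
time: 25.45
position: [0.4411, -0.0845, 0.1507]
tool_rot: [0.742, 0.67, -0.002, -0.001]
ft_force: [0.7, 0.3, -1.7]
grip_width: 0.0519
```

>>> drive_tool --pt "0.026 0 0.002 0 0 7.6 0.4" --pt "0 0 0 0 0 0 0.4" --pt "0 0 0 0 0 0 0.4" --pt "0 0 0 0 0 0 0.4"

```text
time: 25.95
position: [0.4443, -0.0604, 0.1491]
tool_rot: [0.783, 0.621, -0.002, -0.0]
ft_force: [-0.4, -0.5, -1.3]
grip_width: 0.0519
```

Run:
```python
from h import *
rows([((.4447,-.0612,.06),-13)],.4)
```

```text
t 25.95 pos [ 0.4443 -0.0604  0.1491] ang -13.2 w 0.0519 F [-0.4 -0.5 -1.3] q [-0.38  0.42  1.94 -0.01  0.79 -0.15]
--
[-0.0002, 0.0004, 0.0445, -0.08, 0.09, -0.08, 0.4],
[-0.0003, 0.0003, 0.0445, -0.08, 0.09, -0.08, 0.4],
```

>>> drive_tool --pt "-0.0005 0.0005 0.045 0 0 0 0.4" --pt "0 0 0.044 0 0 0 0.4" --pt "0 0 0 0 0 0 0.4" --pt "0 0 0.012 0 0 0 0.4" --pt "0 0 0 0 0 0 0.4"

```text
time: 26.58
position: [0.4448, -0.0608, 0.0488]
tool_rot: [0.783, 0.621, -0.002, 0.0]
ft_force: [-0.3, 0.2, -2.1]
grip_width: 0.0522
```

>>> drive_tool --pt "0 0 0.006 0 0 0 0.4" --pt "0 0 0.005 0 0 0 0.4" --pt "0 0 0 0 0 0 0.4" --pt "0 0 0 0 0 0 0.4"

```text
time: 27.08
position: [0.4441, -0.0604, 0.0372]
tool_rot: [0.783, 0.622, -0.002, -0.0]
ft_force: [0.3, 0.6, -2.3]
grip_width: 0.052
```

>>> drive_tool --pt "0 0 0.0015 0 0 0 0.4" --pt "0 0 0 0 0 0 0.7" --pt "0 0 0 0 0 0 1" --pt "0 0 0 0 0 0 1" --pt "0 0 0 0 0 0 1"

```text
time: 27.7
position: [0.4441, -0.0605, 0.0356]
tool_rot: [0.783, 0.622, -0.002, -0.0]
ft_force: [0.8, -0.5, 0.0]
grip_width: 0.0823
```

>>> drive_tool --pt "0 0 -0.04 0 0 0 1" --pt "0 0 -0.06 0 0 0 1" --pt "0 0 -0.06 0 0 0 1" --pt "-0.05 0 -0.02 0 0 0 1" --pt "-0.05 0 0 0 0 0 1"

```text
time: 28.32
position: [0.4231, -0.1588, 0.2183]
tool_rot: [0.783, 0.622, -0.001, 0.003]
ft_force: [0.8, -0.7, -0.3]
grip_width: 0.087
```

>>> drive_tool --pt "-0.055 0 0 0 0 0 1" --pt "-0.055 0 0 0 0 0 1" --pt "0 0 0 0 0 0 1" --pt "0 0 0 0 0 0 1"

```text
time: 28.82
position: [0.3964, -0.2638, 0.2158]
tool_rot: [0.784, 0.621, -0.002, -0.001]
ft_force: [-0.6, 0.1, 0.2]
grip_width: 0.0871
```

Run:
```python
from h import *
im,d=robot.camera('scene');P=cloud('scene',d)
cv2.imwrite('pics/s6.png',cv2.resize(im[140:300,210:490],None,fx=2.85,fy=2.85,interpolation=cv2.INTER_CUBIC))
q=P[222:262,270:365].reshape(-1,3);q=q[(q[:,2]>.07)&(q[:,2]<.1)&(q[:,0]<.5)&(q[:,0]>.38)]
for a,b in((-.16,-.095),(-.095,-.03),(-.03,.05)):
    t=q[(q[:,1]>a)&(q[:,1]<b)]; print(len(t),np.median(t,0).round(4) if len(t) else '',t.max(0).round(3) if len(t) else '')
print(proj('scene',(.482,.009,.081)),robot.get_obs()['q'])
```

```text
171 [ 0.4276 -0.1263  0.0795] [ 0.455 -0.102  0.083]
0  
0  
(np.float64(296.8541414662876), np.float64(233.05811970253532)) [-0.81865903  0.33929168  1.80111514 -0.00470482  1.00399137 -0.5871789 ]
```

View pics/s6.png

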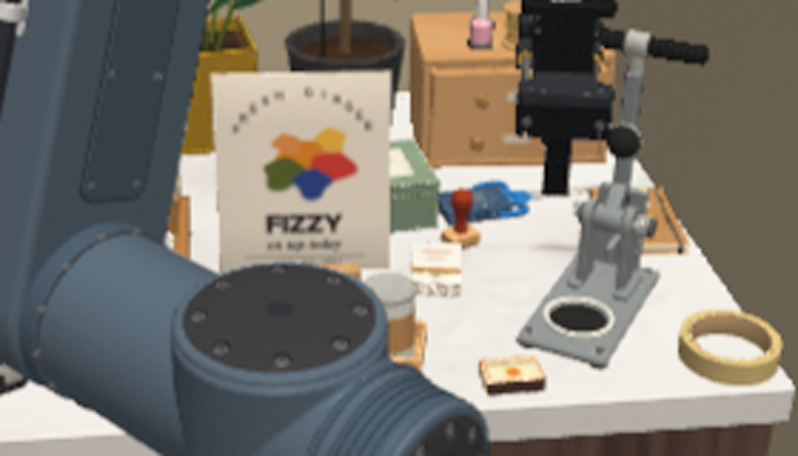

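This view shows tin_2 undisturbed, an empty ring, the lever upright and the bystanders in place. Tin_1 and tin_3 are now low enough that the shoulder hides them, but both were released with their bases within about 2 mm of the tray floor and almost no contact force. Handing in.

```bash
python3 -c "from rig import robot;robot.hand_in();print(robot.get_obs()['time'])"
```

```text
the job is handed in; nothing more can be done
the job is handed in; nothing more can be done
```

I moved tin_3 from the press into pocket_3, pressed tin_1's lid home with the lever, carried the lever back up and returned tin_1 to pocket_2. I handed the job in at about 29 s of the 72 s allowed.

**Checks that passed:**
- **Lid:** the lever reached about 1.62 rad against a hard stop, with 34 N measured. Tin_1's top then read 89 mm in the ring, the same as tin_3's had.
- **Scene:** the last picture shows the ring empty, the lever up and tin_2 in place. The other things on the counter in view look unmoved. The arm hid the area left of the tray, including the bell and stapler.

**Not confirmed by camera:** the robot's shoulder hid pockets 2 and 3, and the top camera saw only a grey surface about 0.2 m away or less. That tin_1 and tin_3 stand properly rests on where they were released: each base was well below the tray's wall top, within about 2 mm of the floor, with almost no contact force.

**Force peak:** while I carried the lever back up, the wrist force briefly reached about 50 N. That is under the 120 N limit, but above 40 N. Only the fingers should have been touching the handle, so I don't expect it to count against the 40 N limit on the arm and gripper body.

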